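# Check a vial case against its layout card

### The job

Two vials in the hinged-lid case are packed wrongly: one round and one square vial stand where the layout card beside the case shows the other shape (the card is a full-size plan of the compartments, simply shifted sideways). Open the hood well up, take out the two wrong vials and drop them through the neck of the discard jar, leaving the four right ones standing in their compartments and the jar standing where it is; then close the hood fully. Leave everything else on the bench undisturbed.

Things in the scene. Friction and masses are not known exactly. Their poses are not given: they have to be found in the camera images.
- lid_hinge (a point): Hinge line of the case's clear hood: middle of the far top edge of the case base, 22 mm above the bench. Axes are the case's own (it is fixed to the bench, turned by up to 0.2 rad about vertical): x from the bar side across to the hinge side, y along the hinge line towards the layout card, z up. Axes of this point do not turn with the hood.
- case_floor (a point): Centre of the case's inner floor, 6 mm above the bench; axes as the hinge point. Grey base 104 (x) by 182 (y) mm, rim 22 mm above the bench, hinge line 52 mm to +x. Six compartments, 2 along x (48 mm pitch) by 3 along y (58 mm pitch), dividers 3 mm thick, up to 14 mm above the bench. One vial stands in each.
- card (a point): Centre of the top of the white layout card, 108 by 180 mm, 4 mm thick, lying on the bench and fixed to the case at its +y side, 200 mm along y from the case's centre; axes as the hinge point. Its six fields bear black marks.
- lid (a joint): Hood angle in rad: 0 closed, growing as its bar side swings up; stop at 1.8, leaning back beyond upright. Stiff hinge (0.2 N m friction, hood 0.16 kg): it stays where it is left. It may start up to 0.3 ajar. The hood is a clear box without bottom, 52 mm high, 104 by 182 mm, walls 2 mm, standing on the rim when closed.
- lid_bar (a point): Middle of the round steel bar handle on the hood: 10 mm thick, 80 mm long, parallel to the hinge line, its centre 46 mm in front of the hood's front wall, held by a post at each end. In axes that turn with the hood it lies 150 mm from the hinge line to -x and 28 mm up: 50 mm above the bench when closed.
- jar_mouth (a point): Centre of the mouth of the clear glass discard jar, loose, about 0.7 kg, standing upright: mouth 118 mm above the bench, neck 42 mm inside and 50 mm outside diameter, 20 mm long, then a shoulder widening to the body, 92 mm outside diameter; inner floor 6 mm above the bench. z up.
- round_vial_1_mid (a point): Centre (half-way up) of a round capped glass vial with white cap, 26 mm diameter, 56 mm high, about 30 g, standing in one of the case's compartments, a few mm off its middle; z up.
- square_vial_1_mid (a point): Centre (half-way up) of a square capped glass vial with white cap, 20 by 20 mm (x and y along its sides), 60 mm high, about 30 g, standing in one of the case's compartments, a few mm off its middle and up to 0.12 rad off the case's directions; z up.
- round_vial_2_mid (a point): Centre (half-way up) of a round capped glass vial with white cap, 26 mm diameter, 56 mm high, about 30 g, standing in one of the case's compartments, a few mm off its middle; z up.
- square_vial_2_mid (a point): Centre (half-way up) of a square capped glass vial with white cap, 20 by 20 mm (x and y along its sides), 60 mm high, about 30 g, standing in one of the case's compartments, a few mm off its middle and up to 0.12 rad off the case's directions; z up.
- round_vial_3_mid (a point): Centre (half-way up) of a round capped glass vial with white cap, 26 mm diameter, 56 mm high, about 30 g, standing in one of the case's compartments, a few mm off its middle; z up.
- square_vial_3_mid (a point): Centre (half-way up) of a square capped glass vial with white cap, 20 by 20 mm (x and y along its sides), 60 mm high, about 30 g, standing in one of the case's compartments, a few mm off its middle and up to 0.12 rad off the case's directions; z up.
- round_mark_1: A round (26 mm disc) black mark printed flat on the layout card, origin at its centre, axes as those of the hinge point. The compartment it stands for has its centre exactly 200 mm away along the mark's -y (0 in x), and must hold a vial of the mark's shape.
- square_mark_1: A square (20 mm) black mark printed flat on the layout card, origin at its centre, axes as those of the hinge point. The compartment it stands for has its centre exactly 200 mm away along the mark's -y (0 in x), and must hold a vial of the mark's shape.
- round_mark_2: A round (26 mm disc) black mark printed flat on the layout card, origin at its centre, axes as those of the hinge point. The compartment it stands for has its centre exactly 200 mm away along the mark's -y (0 in x), and must hold a vial of the mark's shape.
- square_mark_2: A square (20 mm) black mark printed flat on the layout card, origin at its centre, axes as those of the hinge point. The compartment it stands for has its centre exactly 200 mm away along the mark's -y (0 in x), and must hold a vial of the mark's shape.
- round_mark_3: A round (26 mm disc) black mark printed flat on the layout card, origin at its centre, axes as those of the hinge point. The compartment it stands for has its centre exactly 200 mm away along the mark's -y (0 in x), and must hold a vial of the mark's shape.
- square_mark_3: A square (20 mm) black mark printed flat on the layout card, origin at its centre, axes as those of the hinge point. The compartment it stands for has its centre exactly 200 mm away along the mark's -y (0 in x), and must hold a vial of the mark's shape.
- reagent_bottle: Amber reagent bottle, 60 mm diameter, 150 mm tall; bystander, loose; origin at the centre of its underside.
- beaker: Glass beaker, 66 mm across, 80 mm tall; bystander, loose; origin at the centre of its underside.
- pen: White marker pen lying flat, 130 by 11 mm, along its x; bystander, loose; origin at the centre of its underside.
- petri_dish: White petri dish, 94 mm across, 18 mm high; bystander, loose; origin at the centre of its underside.
- tweezers: Steel tweezers lying flat, 110 by 9 mm, 10 mm high, along its x; bystander, loose; origin at the centre of its underside.
- stopper: Small black rubber stopper, 25 mm across, 26 mm high, standing between case and jar; bystander, loose; origin at the centre of its underside.
There are look-alikes about, which are no part of the job. Leave any pink or purple look-alike of the part that bears jar_mouth alone.

How it is judged:
On the way, in this order (a step that is already met when the one before it is completed fails the run):
1. the hood is opened well up (past 1.0 rad) (value of joint lid above 1 rad), for 0.2 s.
2. a round and a square vial are inside the jar (((horizontal distance between round_vial_1_mid and jar_mouth below 0.045 m and z of round_vial_1_mid in the frame of jar_mouth below -0.015 m) or (horizontal distance between round_vial_2_mid and jar_mouth below 0.045 m and z of round_vial_2_mid in the frame of jar_mouth below -0.015 m) or (horizontal distance between round_vial_3_mid and jar_mouth below 0.045 m and z of round_vial_3_mid in the frame of jar_mouth below -0.015 m)) and ((horizontal distance between square_vial_1_mid and jar_mouth below 0.045 m and z of square_vial_1_mid in the frame of jar_mouth below -0.015 m) or (horizontal distance between square_vial_2_mid and jar_mouth below 0.045 m and z of square_vial_2_mid in the frame of jar_mouth below -0.015 m) or (horizontal distance between square_vial_3_mid and jar_mouth below 0.045 m and z of square_vial_3_mid in the frame of jar_mouth below -0.015 m))), for 0.2 s.
At the end, for the whole second after the job is handed in: The two vials that stood against the card lie in the jar, centres 15 mm or more below its mouth; the other four stand (0.15 rad) in their own compartments, moved under 30 mm; hood closed within 0.06 rad; jar upright (0.1 rad), moved under 40 mm; vials at rest (0.03 m/s) (all of step 2 and ((horizontal distance between round_vial_1_mid and jar_mouth below 0.045 m and z of round_vial_1_mid in the frame of jar_mouth below -0.015 m) or (((x of round_vial_1_mid in the frame of round_mark_1 between -0.022 and 0.022 m and y of round_vial_1_mid in the frame of round_mark_1 between -0.227 and -0.173 m) or (x of round_vial_1_mid in the frame of round_mark_2 between -0.022 and 0.022 m and y of round_vial_1_mid in the frame of round_mark_2 between -0.227 and -0.173 m) or (x of round_vial_1_mid in the frame of round_mark_3 between -0.022 and 0.022 m and y of round_vial_1_mid in the frame of round_mark_3 between -0.227 and -0.173 m)) and distance of round_vial_1_mid from where it was at the start of the episode below 0.03 m and angle between round_vial_1_mid's own z axis and vertical below 0.15 rad)) and ((horizontal distance between round_vial_2_mid and jar_mouth below 0.045 m and z of round_vial_2_mid in the frame of jar_mouth below -0.015 m) or (((x of round_vial_2_mid in the frame of round_mark_1 between -0.022 and 0.022 m and y of round_vial_2_mid in the frame of round_mark_1 between -0.227 and -0.173 m) or (x of round_vial_2_mid in the frame of round_mark_2 between -0.022 and 0.022 m and y of round_vial_2_mid in the frame of round_mark_2 between -0.227 and -0.173 m) or (x of round_vial_2_mid in the frame of round_mark_3 between -0.022 and 0.022 m and y of round_vial_2_mid in the frame of round_mark_3 between -0.227 and -0.173 m)) and distance of round_vial_2_mid from where it was at the start of the episode below 0.03 m and angle between round_vial_2_mid's own z axis and vertical below 0.15 rad)) and ((horizontal distance between round_vial_3_mid and jar_mouth below 0.045 m and z of round_vial_3_mid in the frame of jar_mouth below -0.015 m) or (((x of round_vial_3_mid in the frame of round_mark_1 between -0.022 and 0.022 m and y of round_vial_3_mid in the frame of round_mark_1 between -0.227 and -0.173 m) or (x of round_vial_3_mid in the frame of round_mark_2 between -0.022 and 0.022 m and y of round_vial_3_mid in the frame of round_mark_2 between -0.227 and -0.173 m) or (x of round_vial_3_mid in the frame of round_mark_3 between -0.022 and 0.022 m and y of round_vial_3_mid in the frame of round_mark_3 between -0.227 and -0.173 m)) and distance of round_vial_3_mid from where it was at the start of the episode below 0.03 m and angle between round_vial_3_mid's own z axis and vertical below 0.15 rad)) and ((horizontal distance between square_vial_1_mid and jar_mouth below 0.045 m and z of square_vial_1_mid in the frame of jar_mouth below -0.015 m) or (((x of square_vial_1_mid in the frame of square_mark_1 between -0.022 and 0.022 m and y of square_vial_1_mid in the frame of square_mark_1 between -0.227 and -0.173 m) or (x of square_vial_1_mid in the frame of square_mark_2 between -0.022 and 0.022 m and y of square_vial_1_mid in the frame of square_mark_2 between -0.227 and -0.173 m) or (x of square_vial_1_mid in the frame of square_mark_3 between -0.022 and 0.022 m and y of square_vial_1_mid in the frame of square_mark_3 between -0.227 and -0.173 m)) and distance of square_vial_1_mid from where it was at the start of the episode below 0.03 m and angle between square_vial_1_mid's own z axis and vertical below 0.15 rad)) and ((horizontal distance between square_vial_2_mid and jar_mouth below 0.045 m and z of square_vial_2_mid in the frame of jar_mouth below -0.015 m) or (((x of square_vial_2_mid in the frame of square_mark_1 between -0.022 and 0.022 m and y of square_vial_2_mid in the frame of square_mark_1 between -0.227 and -0.173 m) or (x of square_vial_2_mid in the frame of square_mark_2 between -0.022 and 0.022 m and y of square_vial_2_mid in the frame of square_mark_2 between -0.227 and -0.173 m) or (x of square_vial_2_mid in the frame of square_mark_3 between -0.022 and 0.022 m and y of square_vial_2_mid in the frame of square_mark_3 between -0.227 and -0.173 m)) and distance of square_vial_2_mid from where it was at the start of the episode below 0.03 m and angle between square_vial_2_mid's own z axis and vertical below 0.15 rad)) and ((horizontal distance between square_vial_3_mid and jar_mouth below 0.045 m and z of square_vial_3_mid in the frame of jar_mouth below -0.015 m) or (((x of square_vial_3_mid in the frame of square_mark_1 between -0.022 and 0.022 m and y of square_vial_3_mid in the frame of square_mark_1 between -0.227 and -0.173 m) or (x of square_vial_3_mid in the frame of square_mark_2 between -0.022 and 0.022 m and y of square_vial_3_mid in the frame of square_mark_2 between -0.227 and -0.173 m) or (x of square_vial_3_mid in the frame of square_mark_3 between -0.022 and 0.022 m and y of square_vial_3_mid in the frame of square_mark_3 between -0.227 and -0.173 m)) and distance of square_vial_3_mid from where it was at the start of the episode below 0.03 m and angle between square_vial_3_mid's own z axis and vertical below 0.15 rad)) and not ((horizontal distance between round_vial_1_mid and jar_mouth below 0.045 m and z of round_vial_1_mid in the frame of jar_mouth below -0.015 m) and (horizontal distance between round_vial_2_mid and jar_mouth below 0.045 m and z of round_vial_2_mid in the frame of jar_mouth below -0.015 m)) and not ((horizontal distance between round_vial_1_mid and jar_mouth below 0.045 m and z of round_vial_1_mid in the frame of jar_mouth below -0.015 m) and (horizontal distance between round_vial_3_mid and jar_mouth below 0.045 m and z of round_vial_3_mid in the frame of jar_mouth below -0.015 m)) and not ((horizontal distance between round_vial_2_mid and jar_mouth below 0.045 m and z of round_vial_2_mid in the frame of jar_mouth below -0.015 m) and (horizontal distance between round_vial_3_mid and jar_mouth below 0.045 m and z of round_vial_3_mid in the frame of jar_mouth below -0.015 m)) and not ((horizontal distance between square_vial_1_mid and jar_mouth below 0.045 m and z of square_vial_1_mid in the frame of jar_mouth below -0.015 m) and (horizontal distance between square_vial_2_mid and jar_mouth below 0.045 m and z of square_vial_2_mid in the frame of jar_mouth below -0.015 m)) and not ((horizontal distance between square_vial_1_mid and jar_mouth below 0.045 m and z of square_vial_1_mid in the frame of jar_mouth below -0.015 m) and (horizontal distance between square_vial_3_mid and jar_mouth below 0.045 m and z of square_vial_3_mid in the frame of jar_mouth below -0.015 m)) and not ((horizontal distance between square_vial_2_mid and jar_mouth below 0.045 m and z of square_vial_2_mid in the frame of jar_mouth below -0.015 m) and (horizontal distance between square_vial_3_mid and jar_mouth below 0.045 m and z of square_vial_3_mid in the frame of jar_mouth below -0.015 m)) and value of joint lid below 0.06 rad and angle between jar_mouth's own z axis and vertical below 0.1 rad and distance of jar_mouth from where it was at the start of the episode below 0.04 m and linear speed of each of round_vial_1, round_vial_2, round_vial_3, square_vial_1, square_vial_2, square_vial_3 below 0.03 m/s); the robot touches nothing.
It fails at once if a bystander (bottle, beaker, pen, dish, tweezers, stopper) is moved by more than 30 mm (distance of any of reagent_bottle, beaker, pen, petri_dish, tweezers, stopper from where it was at the start of the episode above 0.03 m).
It fails at once if the jar is tipped beyond 0.35 rad (angle between jar_mouth's own z axis and vertical above 0.35 rad).
It also fails if it takes over 72 s, if anything falls off the work surface, if the arm or the gripper's body presses on something with over 40 N, if the wrist force passes 120 N, or if a joint passes its speed limit or range.

### The arm

A 6-joint arm with a two-finger parallel gripper is mounted at the origin on the work surface. World frame = base frame: x ahead of the robot, y to its left, z up, the work surface at z = 0. Lengths are in m, angles in rad, forces in N, time in s.
With the tool pointing down it reaches from about 0.25 to 0.725 m from the base axis. Payload 4 kg.
Tool frame: the origin (TCP) lies midway between the tips of the shut fingers; the grasp point (between the pads) lies 19 mm behind it; z points along the fingers, y is the direction in which the jaws open and shut (so a half turn about z gives the same grasp; the last joint's range is limited). The gripper opens to 85 mm and grips with 20 to 120 N. Pads are 22 mm wide; open, the fingers measure 114 mm over their backs; the gripper's body (76 mm by 85 mm) begins 54 mm behind the grasp point. The pads swing forward as they close: fully open they stand 13 mm farther back than shut.
Start: joints at [-1.259, 0.241, 0.005, 1.335, 0, 1.571], TCP at [0.153, -0.476, 0.231] pointing down, gripper open.
Joint ranges: [-2.72, 2.72], [-1.05, 1.87], [-1.09, 1.28], [-1.99, 2.15], [-1.42, 1.44], [-3.14, 3.14]. Speed limits (rad/s): [2.79, 2.79, 3.14, 3.14, 3.14, 3.14].

### API

Orientations are given as a 3x3 rotation matrix whose columns are the frame's x, y, z axes.
In Python, from rig import monitor, optics, order gives the robot as it stands.
- The arm moves only by the shell command python3 -m handwheel 'ROWS' [FORCE]. ROWS is a JSON object of lists of equal length, an entry for each row: "claw": the finger opening in mm, from 0 to 85.4; "slide": the shift along the tool's x, y, z in mm, a list of three; "yaw": the turn about the tool's z in rad. A call has 1 to 10 rows; each row is the pose to reach, as a shift and turn from the pose commanded when the call began, along the tool's axes at that moment; what a row does not reach only later rows make up. A row lasts 1/10 s, in which the tool goes at most 50 mm and 8.59 degrees, less where a joint would pass 70% of its speed; a pose out of reach is approached as far as the arm can. A call with a gripper value outside its range is refused whole. The fingers move at their own pace and stop on an object; FORCE is the grip in N (left out, the last holds). Time passes only in rows, so rows that repeat a pose let the fingers close. It gives the time, the measured TCP pose, the force and the opening at its end, in the units of the state.
- monitor.state(): the state, without advancing time (a new reading comes with each control period).
- optics.grab_frame(name): name is "side" or "top" or "wrist"; returns a dict with "color" (480x640x3 uint8, red, green, blue), "z_map" (480x640 float32, m along the optical axis (not along the pixel's ray), 0 where there is no reading), "fx", "fy", "cx", "cy" (pixels), "dist" ([k1, k2, p1, p2, k3] as OpenCV has them; the pictures are not rectified), "R" (3x3) and "t" (3): a world point X has camera coordinates R X + t. Camera axes: x right, y down, z forward; pixel columns grow to the right and rows downward; lengths in m; the calibration is good to about 2 mm. A picture is of the moment at which its call begins.
- order.finish_job(): hands the job in, once; it reports no verdict.
The state is a dict: "clock": time; "joints": joint angles; "qvel": joint speeds; "joint_torque": joint torques, N m; "tool_pos": TCP position; "tool_rot": TCP orientation; "force": force on the tool from outside, world axes, zero at the start; "moment": the same for the moment, N m; "finger_gap": finger opening in m.
Only numpy, scipy, OpenCV 4.12 (cv2) and the standard library are available. Lean on these libraries where they do the work, as an engineer would, in place of code of your own. Each camera call takes 0.05 s, during which the arm holds its last target. There are 200 camera calls.

## Working session

There is one attempt and no reset: what is moved stays moved. The work goes in short steps, Python scripts to look and compute and a shell command to move; the robot and the scene stay as the last step left them, time stands still between calls to the robot, and variables do not carry over. Pictures are saved under pics/ and viewed, about 8 in all and at most 12, crops included, and the job is handed in when it is done.

```bash
ls; mkdir -p pics
cat > h.py <<'E'
import numpy as np, cv2
from rig import monitor, optics, order
def grab(n, save=None):
    f=optics.grab_frame(n)
    if save: cv2.imwrite('pics/'+save+'.png', f['color'][...,::-1])
    np.save('pics/%s.npy'%n, f, allow_pickle=True)
    return f
def load(n): return np.load('pics/%s.npy'%n, allow_pickle=True).item()
def K(f): return np.array([[f['fx'],0,f['cx']],[0,f['fy'],f['cy']],[0,0,1.]])
def ray(f,uv):
    p=cv2.undistortPoints(np.array(uv,float).reshape(-1,1,2),K(f),np.array(f['dist'],float)).reshape(-1,2)
    R=np.array(f['R']);c=-R.T@np.array(f['t'])
    return c,np.c_[p,np.ones(len(p))]@R
def at_z(f,uv,z):
    c,d=ray(f,uv); return c+d*((z-c[2])/d[:,2])[:,None]
def at_depth(f,uv):
    c,d=ray(f,uv); uv=np.round(np.array(uv)).astype(int).reshape(-1,2)
    return c+d*f['z_map'][uv[:,1],uv[:,0]][:,None]
def proj(f,X):
    R=np.array(f['R']);return cv2.projectPoints(np.array(X,float).reshape(-1,1,3),cv2.Rodrigues(R)[0],np.array(f['t'],float),K(f),np.array(f['dist'],float))[0].reshape(-1,2)
def tool(p):  # world target TCP -> slide in tool axes mm
    s=monitor.state(); return (np.array(s['tool_rot']).T@(np.array(p)-np.array(s['tool_pos'])))*1000
E
python3 - <<'E'
from h import *
for n in('top','side'):
    f=grab(n,n+'0'); print(n,f['fx'],-np.array(f['R']).T@f['t'],np.array(f['R'])[2])
s=monitor.state();print(s['clock'],s['tool_pos'],s['tool_rot'],s['finger_gap'])
E
```

```text
pics
top 581.5572721306107 [0.346617   0.00237424 1.47828957] [ 0.13713623 -0.00712463 -0.99052657]
side 458.4630146011146 [ 0.01554124 -0.80411405  0.6906241 ] [ 0.47244806  0.70752464 -0.52554897]
0.1 [ 0.15321314 -0.47533625  0.23047102] [[ 9.51779335e-01  3.06782888e-01 -5.97377164e-04]
 [ 3.06783469e-01 -9.51777523e-01  1.85737514e-03]
 [ 1.24075018e-06 -1.95107671e-03 -9.99998097e-01]] 0.0850766246223031
```

View pics/top0.png

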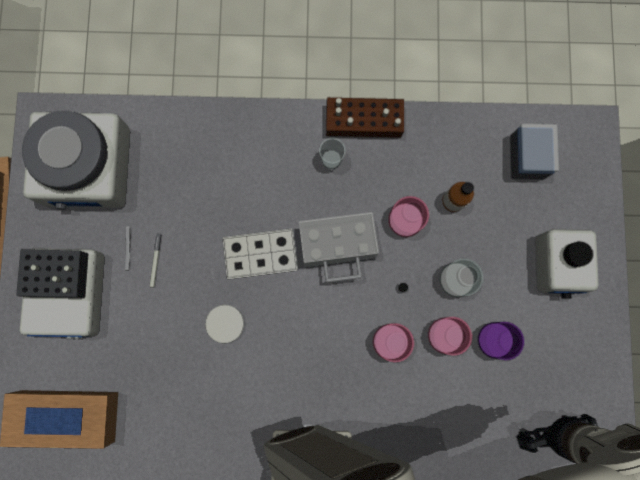

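View pics/side0.png

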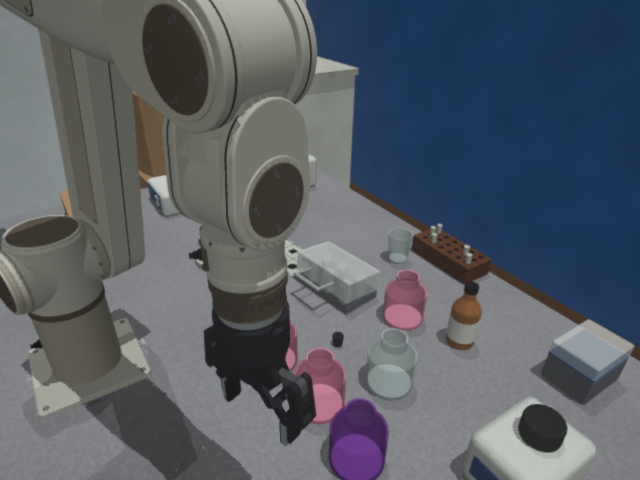

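The top view shows the card at (260,254), the case at (340,240) with its bar at (342,275), the clear jar at (460,278), and the stopper at (403,287). Pink and purple jars stand around the clear one. Next I'll measure the marks and enlarge the case.

Run:
```python
from h import *
f=load('top'); c=f['color']
cr=c[205:305,215:495]; cv2.imwrite('pics/crop1.png',cv2.resize(cr[:,:200],None,fx=4,fy=4,interpolation=cv2.INTER_CUBIC)[...,::-1])
g=cv2.cvtColor(c,cv2.COLOR_RGB2GRAY); m=np.zeros_like(g); m[225:282,220:300]=(g[225:282,220:300]<70)*255
n,l,st,ce=cv2.connectedComponentsWithStats(m)
for i in range(1,n):
    if st[i,4]>25: print(ce[i],st[i], at_z(f,ce[i],.004)[0])
z=f['z_map']
# height map of jar and bar
for nm,(u,v) in dict(jar=(460,278),stop=(403,287)).items():
    print(nm,at_depth(f,[[u,v]]))
vv,uu=np.mgrid[250:310,430:490]; P=at_depth(f,np.c_[uu.ravel(),vv.ravel()])
for a,b in((.05,.09),(.09,.112),(.112,.13)):
    q=P[(P[:,2]>a)&(P[:,2]<b)]; print(a,len(q),q.mean(0) if len(q) else'',q.min(0),q.max(0))
vv,uu=np.mgrid[258:290,318:366]; P=at_depth(f,np.c_[uu.ravel(),vv.ravel()]); q=P[P[:,2]>.03]; print('bar',len(q),q.min(0),q.max(0))
```

```text
[297.34899329 245.23489933] [294 229   6  40 149] [0.55189886 0.04676908 0.004     ]
[280.93650794 241.20634921] [277 237   9   9  63] [0.56144913 0.08902397 0.004     ]
[258.42222222 244.        ] [255 241   8   7  45] [0.55304367 0.1463589  0.004     ]
[235.828125 246.953125] [232 243   9   9  64] [0.54424128 0.20375421 0.004     ]
[283.21311475 259.75409836] [279 256   9   9  61] [0.51379385 0.08188294 0.004     ]
[260.88372093 262.41860465] [257 259   8   7  43] [0.50581638 0.13851676 0.004     ]
[238.13953488 265.27906977] [235 262   7   7  43] [0.49733443 0.19606373 0.004     ]
jar [[ 0.47617194 -0.36896236  0.00443362]]
stop [[ 0.44875779 -0.2202387   0.02737796]]
0.05 609 [ 0.46870726 -0.34960176  0.0801432 ] [ 0.42643078 -0.40602809  0.05039503] [ 0.51703862 -0.31283606  0.08997253]
0.09 269 [ 0.46902892 -0.35218174  0.09640886] [ 0.4330177  -0.39290489  0.09005183] [ 0.50754002 -0.32029756  0.11189094]
0.112 121 [ 0.47112673 -0.35846838  0.11689912] [ 0.4475822  -0.38389669  0.11223495] [ 0.49545901 -0.33335279  0.12319417]
bar 469 [ 0.346617   -0.12399317  0.03077559] [0.51762279 0.00237424 1.47828957]
```

View pics/crop1.png

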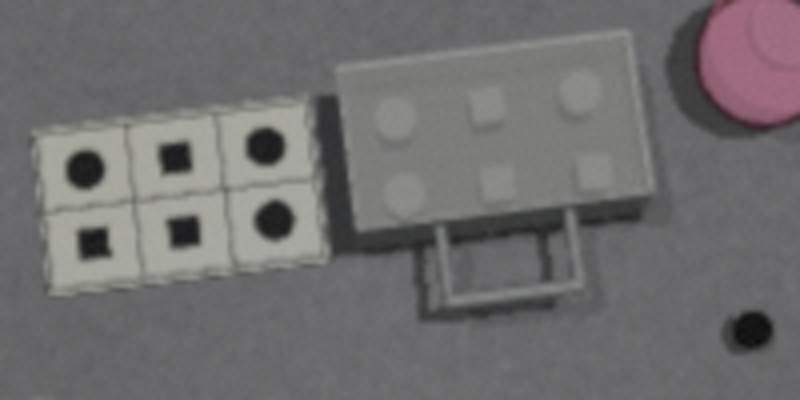

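The card reads R S R in the far row and S S R in the near row, going from +y to −y. The vials stand R S R and R S S. So the wrong ones are the near row's card-end round vial and its far-end (−y) square vial. Next is the hood angle and the first move to the bar.

```bash
cat >> h.py <<'E'
TH=.148; EX=np.array([np.cos(TH),np.sin(TH),0]); EY=np.array([-np.sin(TH),np.cos(TH),0]); C=np.array([.5588,-.0552,0])
def W(x,y,z): return C+x*EX+y*EY+np.array([0,0,z])
def bar(a,y=0): return W(.052-.15*np.cos(a)+.028*np.sin(a),y,.022+.15*np.sin(a)+.028*np.cos(a))
E
python3 - <<'E'
from h import *
f=load('top')
for a in (0,.1,.2,.3): print(a,bar(a).round(4),proj(f,[bar(a,.04),bar(a,-.04)]).round(1).tolist())
print('base', proj(f,[W(x,y,.022) for x in(-.052,.052) for y in(-.091,.091)]).round(0).tolist())
vv,uu=np.mgrid[270:286,325:362]; P=at_depth(f,np.c_[uu.ravel(),vv.ravel()]); q=P[(P[:,2]>.03)&(P[:,2]<.2)]; print(len(q),np.percentile(q[:,2],[50,80,95]),q.mean(0))
s=monitor.state();a=.148-np.arctan2(s['tool_rot'][1][1],s['tool_rot'][0][1]);print('yaw',-a,'slide',tool(bar(0)+[0,0,.12]))
E
```

```text
0 [ 0.4619 -0.0697  0.05  ] [[327.2, 281.9], [359.4, 277.8]]
0.1 [ 0.4654 -0.0691  0.0648] [[327.1, 280.0], [359.6, 275.8]]
0.2 [ 0.4703 -0.0684  0.0792] [[327.0, 277.5], [359.8, 273.3]]
0.3 [ 0.4767 -0.0674  0.0931] [[326.8, 274.3], [359.9, 270.1]]
base [[376.0, 258.0], [304.0, 267.0], [370.0, 218.0], [299.0, 227.0]]
191 [0.0693692  0.07190979 0.07416853] [ 0.46683912 -0.06503558  0.06930744]
yaw -1.4069846331615912 slide [ 418.23191542 -291.31295685   61.04002423]
```

```bash
python3 -m handwheel '{"claw":[40,40,40,40,40,40,40,40,40,40],"slide":[[42,-29,10],[84,-58,20],[126,-87,30],[168,-116,30],[210,-145,30],[252,-174,30],[295,-203,30],[337,-232,30],[380,-262,30],[422,-290,30]],"yaw":[-0.14,-0.28,-0.42,-0.56,-0.7,-0.84,-0.98,-1.12,-1.26,-1.4]}' 20
python3 - <<'E'
from h import *
f=grab('wrist','w1')
s=monitor.state();a=.148-np.arctan2(s['tool_rot'][1][1],s['tool_rot'][0][1]);print(s['clock'],s['tool_pos'],'yaw',-a,'slide',tool(bar(.1)+[0,0,.019]))
R=np.array(f['R']);print('cam in tool',np.array(s['tool_rot']).T@(-R.T@f['t']-s['tool_pos']),R)
E
```

```text
clock: 1.1
tool_pos: [0.4575, -0.0801, 0.2011]
tool_rot: [[-0.147, 0.989, -0.0], [0.989, 0.147, -0.0], [-0.0, -0.0, -1.0]]
force: [0.1, -0.6, 0.2]
finger_gap: 0.0401
1.15 [ 0.4622892  -0.07444774  0.20108375] yaw 0.010417255943341308 slide [  4.29224259   3.30639011 117.28476395]
cam in tool [ 0.06569207 -0.00501415 -0.14192499] [[ 9.89241709e-01  1.46289757e-01 -3.84733659e-04]
 [ 1.40762493e-01 -9.51142496e-01  2.74797878e-01]
 [ 3.98341783e-02 -2.71895679e-01 -9.61501939e-01]]
```

View pics/w1.png

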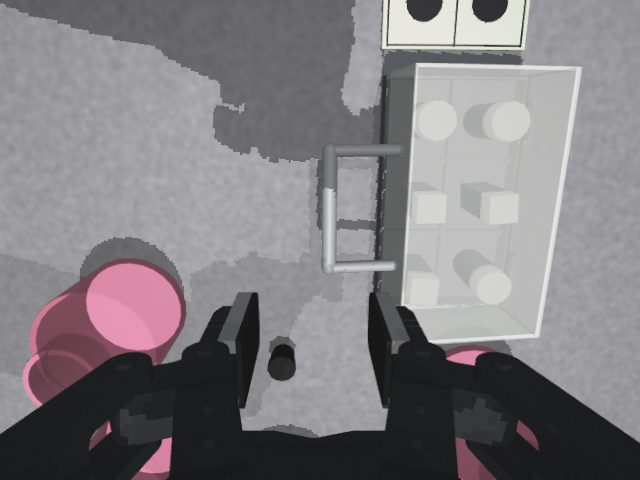

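The wrist view shows the bar from (329,150) to (329,268). The near column reads round, square, square and the far column round, square, round, which confirms the assignment.

Run:
```python
from h import *
f=load('wrist')
for a in (0,.05,.1,.15): print(a,proj(f,[bar(a,.04),bar(a,-.04)]).round(1).tolist())
vv,uu=np.mgrid[160:260,322:336]; P=at_depth(f,np.c_[uu.ravel(),vv.ravel()]); q=P[(P[:,2]>.04)]; print(len(q),np.percentile(q[:,2],[50,80,95]),q.mean(0))
print('case',(q-C)[:,:2].mean(0)@EX[:2],(q-C)[:,:2].mean(0)@EY[:2])
print('base',proj(f,[W(x,y,.022) for x in(-.052,.052) for y in(-.091,.091)]).round(0).tolist())
for n,uv in dict(card=[[383,48],[524,48]]).items(): print(n,at_z(f,uv,.004),[W(-.054,.11,.004),W(.054,.11,.004)])
```

```text
0 [[323.2, 148.8], [322.7, 260.0]]
0.05 [[325.9, 149.6], [325.1, 263.4]]
0.1 [[329.2, 150.4], [328.2, 266.8]]
0.15 [[333.3, 151.2], [331.9, 270.5]]
1400 [0.07000474 0.07087366 0.07157283] [ 0.46480053 -0.06753292  0.07022461]
case -0.09479048527232768 0.0016630933581771642
base [[377.0, 307.0], [387.0, 74.0], [501.0, 307.0], [531.0, 74.0]]
card [[0.49023083 0.04646423 0.004     ]
 [0.59477332 0.06273666 0.004     ]] [array([0.4891697 , 0.04563462, 0.004     ]), array([0.59598904, 0.06156033, 0.004     ])]
```

```bash
python3 -m handwheel '{"claw":[40,40,40,40,40,40,8,8,8,8],"slide":[[2,0,40],[2,0,80],[2,0,115],[2,0,140],[2,0,154],[2,0,154],[2,0,154],[2,0,154],[2,0,154],[2,0,154]],"yaw":[0,0,0,0,0,0,0,0,0,0]}' 20
python3 - <<'E'
from h import *
b0=bar(.1)
for a in np.arange(.1,1.75,.1): d=bar(a)-b0; print(a.round(2),(1000*np.array([d@EY,d@EX,-d[2]])).round(0))
E
```

```text
clock: 2.15
tool_pos: [0.4692, -0.0782, 0.0514]
tool_rot: [[-0.143, 0.989, 0.025], [0.99, 0.143, 0.005], [0.002, 0.025, -1.0]]
force: [21.9, 9.2, -11.6]
finger_gap: 0.0094
0.1 [ 0.  0. -0.]
0.2 [  0.   5. -14.]
0.3 [  0.  11. -28.]
0.4 [ -0.  19. -41.]
0.5 [ -0.  28. -54.]
0.6 [  0.  38. -65.]
0.7 [ -0.  50. -75.]
0.8 [  0.  62. -84.]
0.9 [  0.  75. -92.]
1.0 [  0.  89. -99.]
1.1 [  -0.  103. -104.]
1.2 [   0.  118. -107.]
1.3 [  -0.  133. -109.]
1.4 [  -0.  149. -110.]
1.5 [   0.  164. -109.]
1.6 [   0.  179. -106.]
1.7 [   0.  194. -102.]
```

The bar is gripped, but there is an unexpected side force. I'll check it before lifting.

Run:
```python
from h import *
f=grab('wrist','w2'); grab('side','s2')
s=monitor.state();print({k:np.round(s[k],3).tolist() for k in('tool_pos','force','moment','joint_torque','finger_gap','qvel')})
a=f['color'];b=load('side')['color'];cv2.imwrite('pics/w2s.png',np.hstack([cv2.resize(a,(400,300)),b[180:420,200:520][:, :].copy() if 0 else cv2.resize(b[180:420,160:480],(400,300))])[...,::-1])
```

```text
{'tool_pos': [0.469, -0.078, 0.051], 'force': [21.301, 8.559, -9.252], 'moment': [1.747, -4.069, 0.077], 'joint_torque': [-5.905, -38.39, 10.944, 7.162, -3.439, 0.053], 'finger_gap': 0.009, 'qvel': [0.003, -0.001, 0.001, -0.0, 0.001, -0.001]}
```

View pics/w2s.png

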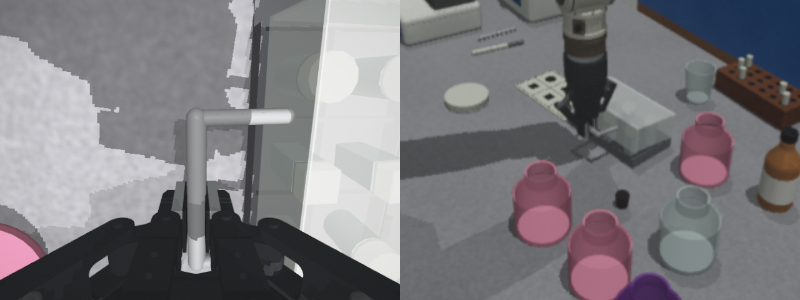

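The force is a pure radial pull towards the hinge, so the tool is commanded a few mm too far out. I'll release it and read the free pose.

```bash
python3 -m handwheel '{"claw":[30,30,30,30],"slide":[[0,0,0],[0,0,0],[0,0,0],[0,0,0]],"yaw":[0,0,0,0]}' 20
python3 - <<'E'
from h import *
s=monitor.state();print(np.round(s['joints'],3),tool(bar(.1)-[0,0,.019]))
E
```

```text
clock: 2.65
tool_pos: [0.4586, -0.0802, 0.0484]
tool_rot: [[-0.14, 0.99, 0.004], [0.99, 0.14, 0.0], [-0.0, 0.004, -1.0]]
force: [6.0, 1.5, -1.2]
finger_gap: 0.0299
[-1.740e-01  3.400e-01 -3.810e-01  8.450e-01  1.000e-03  1.256e+00] [10.02181118  8.22225631  2.56475853]
```

```bash
python3 -m handwheel '{"claw":[30,30,30,30,30],"slide":[[5,4,1],[10,8,2],[10,8,2],[10,8,2],[10,8,2]],"yaw":[0,0,0,0,0]}' 20
python3 - <<'E'
from h import *
s=monitor.state();print(np.round(s['force'],1),tool(bar(.1)-[0,0,.019]))
E
python3 -m handwheel '{"claw":[8,8,8,8],"slide":[[0,0,0],[0,0,0],[0,0,0],[0,0,0]],"yaw":[0,0,0,0]}' 20
```

```text
clock: 3.15
tool_pos: [0.4626, -0.0691, 0.0451]
tool_rot: [[-0.141, 0.99, -0.001], [0.99, 0.141, -0.0], [0.0, -0.001, -1.0]]
force: [0.2, -0.9, 1.4]
finger_gap: 0.0296
[ 0.2 -0.9  1.4] [-0.43723078  2.76468382 -0.76065355]
clock: 3.55
tool_pos: [0.4674, -0.0685, 0.0462]
tool_rot: [[-0.141, 0.99, 0.008], [0.99, 0.141, 0.002], [0.0, 0.008, -1.0]]
force: [8.3, 2.3, -4.3]
finger_gap: 0.009
```

```bash
python3 -m handwheel '{"claw":[8,8,8,8,8,8,8,8,8,8],"slide":[[0,4,0],[0,6,-7],[0,9,-14],[0,12,-21],[0,15,-28],[0,19,-35],[0,23,-41],[0,27,-48],[0,32,-54],[0,32,-54]],"yaw":[0,0,0,0,0,0,0,0,0,0]}' 20
```

```text
clock: 4.55
tool_pos: [0.4967, -0.0642, 0.1005]
tool_rot: [[-0.141, 0.99, 0.003], [0.99, 0.141, 0.001], [0.0, 0.003, -1.0]]
force: [6.1, 1.4, -6.0]
finger_gap: 0.0088
```

```bash
python3 -m handwheel '{"claw":[8,8,8,8,8,8,8,8,8,8],"slide":[[0,7,-6],[0,13,-11],[0,19,-16],[0,25,-21],[0,31,-26],[0,37,-30],[0,44,-34],[0,50,-38],[0,57,-41],[0,63,-44]],"yaw":[0,0,0,0,0,0,0,0,0,0]}' 20
python3 -m handwheel '{"claw":[8,8,8,8,8,8,8,8,8,8],"slide":[[0,7,-3],[0,14,-5],[0,22,-7],[0,29,-8],[0,37,-10],[0,45,-11],[0,53,-11],[0,61,-11],[0,69,-10],[0,75,-9]],"yaw":[0,0,0,0,0,0,0,0,0,0]}' 20
```

```text
clock: 5.55
tool_pos: [0.5573, -0.0554, 0.1443]
tool_rot: [[-0.141, 0.99, -0.0], [0.99, 0.141, 0.0], [0.001, -0.0, -1.0]]
force: [-2.6, 1.1, 2.0]
finger_gap: 0.009
clock: 6.55
tool_pos: [0.6324, -0.0447, 0.1522]
tool_rot: [[-0.141, 0.99, 0.0], [0.99, 0.141, 0.001], [0.001, 0.001, -1.0]]
force: [-2.0, 3.9, 2.7]
finger_gap: 0.0088
```

```bash
python3 -m handwheel '{"claw":[35,35,35,35,35,35,35,35,35,35],"slide":[[0,0,0],[0,0,0],[0,0,0],[0,0,-30],[0,0,-60],[-10,-30,-70],[-20,-60,-70],[-30,-100,-70],[-30,-100,-70],[-30,-100,-70]],"yaw":[0,0,0,0,0,0,0,0,0,0]}' 20
python3 - <<'E'
from h import *
f=grab('wrist','w3'); s=monitor.state(); print(s['tool_pos'],s['force'])
E
```

```text
clock: 7.55
tool_pos: [0.5361, -0.0898, 0.223]
tool_rot: [[-0.139, 0.99, 0.001], [0.99, 0.139, -0.001], [-0.001, 0.001, -1.0]]
force: [0.7, -0.6, 0.1]
finger_gap: 0.0354
[ 0.53717709 -0.08952985  0.22310917] [ 1.07494842 -0.04931198 -0.64189234]
```

View pics/w3.png

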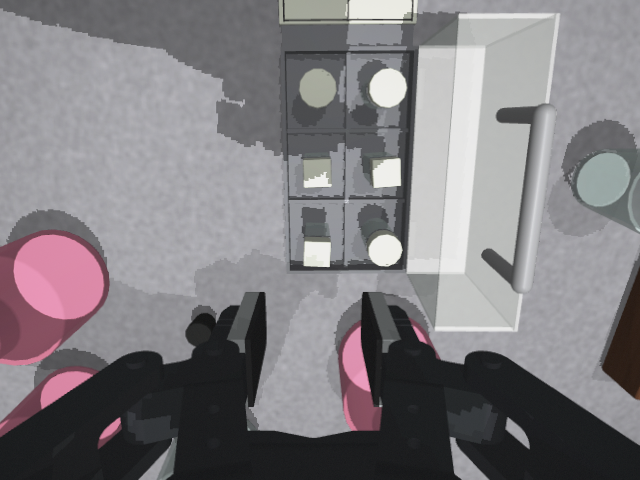

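The hood stands upright. The wrong round vial's cap is at (318,88) and the wrong square one's at (317,250). I'll measure the tops from depth.

```bash
cat >> h.py <<'E'
def tops(f,box,zlo,zhi):
    u0,u1,v0,v1=box; vv,uu=np.mgrid[v0:v1,u0:u1]; P=at_depth(f,np.c_[uu.ravel(),vv.ravel()])
    k=(P[:,2]>zlo)&(P[:,2]<zhi); q=P[k]; r=cv2.minAreaRect((q[:,:2]*1e4).astype(np.float32))
    return q[:,2].mean(), np.array(r[0])/1e4, np.array(r[1])/10, np.radians(r[2]), int(k.sum())
E
python3 - <<'E'
from h import *
f=load('wrist')
for n,b,z in(('round',(290,343,55,125),(.059,.068)),('square',(293,343,215,275),(.062,.071)),('sq mid',(295,340,150,192),(.062,.071)),('rfar',(362,404,215,270),(.058,.068))):
    t=tops(f,b,*z); d=np.r_[t[1],0]-C; print(n,t,'case',d@EX,d@EY,'ang rel',(t[3]-TH+np.pi/4)%(np.pi/2)-np.pi/4,'z slide',tool(np.r_[t[1],.038]))
t=monitor.state()['tool_rot']; print(np.arctan2(t[1][1],t[0][1]))
E
```

```text
round (np.float64(0.06151490295711827), array([ 5.25939258e-01, -4.16513062e-04]), array([25.04533997, 24.4161377 ]), np.float64(0.9078072336886597), 1126) case -0.02442311875801518 0.059030247232952214 ang rel 0.7598072336886597 z slide [ 89.98542068   0.90371842 185.02618801]
square (np.float64(0.06538407143500144), array([ 0.54198818, -0.1169256 ]), array([19.53619537, 20.30776215]), np.float64(0.13491607371855047), 702) case -0.02573010400672468 -0.05857173708351791 ang rel -0.013083926281449498 z slide [-27.6231957    0.53497125 185.13711833]
sq mid (np.float64(0.06547225725835303), array([ 0.53356753, -0.05762568]), array([20.03740997, 20.16420288]), np.float64(0.17121927036834506), 807) case -0.025314320752309456 0.0013216215533358665 ang rel 0.023219270368345035 z slide [ 32.27154682   0.47292903 185.08007731]
rfar (np.float64(0.06142709859475033), array([ 0.59262158, -0.10812614]), array([25.34693451, 25.3247467 ]), np.float64(1.4472593412030095), 878) case 0.025647340301140294 -0.057334885885374026 ang rel -0.271536985591887 z slide [-25.97640287  51.90079007 185.2480883 ]
0.14002219625434129
```

```bash
python3 -m handwheel '{"claw":[31,31,31,31,31,31,31],"slide":[[-14,0,30],[-28,0,60],[-28,0,90],[-28,0,120],[-28,0,120],[-28,0,120],[-28,0,120]],"yaw":[0,0,0,0,0,0,0]}' 20
python3 - <<'E'
from h import *
print(tool([.5420,-.1169,.038]),monitor.state()['finger_gap'])
E
```

```text
clock: 8.3
tool_pos: [0.5426, -0.1168, 0.1041]
tool_rot: [[-0.141, 0.99, 0.004], [0.99, 0.141, -0.001], [-0.001, 0.003, -1.0]]
force: [-0.1, -0.2, 0.8]
finger_gap: 0.031
[ 0.08283537 -0.84059728 66.14549312] 0.031040107827358
```

```bash
python3 -m handwheel '{"claw":[31,31,31,31,31,12,12,12,12,12],"slide":[[0,-1,20],[0,-1,40],[0,-1,58],[0,-1,66],[0,-1,66],[0,-1,66],[0,-1,66],[0,-1,66],[0,-1,66],[0,-1,66]],"yaw":[0,0,0,0,0,0,0,0,0,0]}' 30
python3 -m handwheel '{"claw":[12,12,12,12,12,12,12,12],"slide":[[0,0,-10],[0,0,-40],[0,0,-80],[0,0,-120],[0,0,-150],[0,0,-165],[0,0,-165],[0,0,-165]],"yaw":[0,0,0,0,0,0,0,0]}' 30
python3 - <<'E'
from h import *
f=load('top')
vv,uu=np.mgrid[240:320,420:500]; P=at_depth(f,np.c_[uu.ravel(),vv.ravel()])
q=P[(P[:,2]>.112)&(P[:,2]<.122)]; (c,r)=cv2.minEnclosingCircle((q[:,:2]*1e4).astype(np.float32)); print(np.array(c)/1e4,r/10)
print('to jar',tool([.4715,-.3586,.2]))
E
```

```text
clock: 9.3
tool_pos: [0.5405, -0.117, 0.0374]
tool_rot: [[-0.141, 0.99, 0.002], [0.99, 0.141, -0.0], [-0.001, 0.002, -1.0]]
force: [-0.3, 0.7, 5.5]
finger_gap: 0.0194
clock: 10.1
tool_pos: [0.5392, -0.1167, 0.2009]
tool_rot: [[-0.141, 0.99, -0.001], [0.99, 0.141, 0.0], [0.0, -0.001, -1.0]]
force: [-1.1, 1.3, -0.3]
finger_gap: 0.0194
[ 0.47261309 -0.35862473] 25.618746948242187
to jar [-229.94588878 -100.98189307    0.93158077]
```

```bash
python3 -m handwheel '{"claw":[12,12,12,12,12,12,12,12,12,12],"slide":[[-40,-10,0],[-80,-25,0],[-120,-45,0],[-160,-65,0],[-200,-85,0],[-240,-100,0],[-280,-110,0],[-300,-112,0],[-300,-112,0],[-300,-112,0]],"yaw":[0,0,0,0,0,0,0,0,0,0]}' 30
python3 - <<'E'
from h import *
f=grab('wrist','w4'); print(monitor.state()['tool_pos'],proj(f,[[.4720,-.3586,.118]]))
E
```

```text
clock: 11.1
tool_pos: [0.4699, -0.4289, 0.1989]
tool_rot: [[-0.14, 0.99, -0.003], [0.99, 0.14, 0.003], [0.004, -0.003, -1.0]]
force: [0.3, 0.4, -0.5]
finger_gap: 0.0193
[ 0.47026454 -0.42831491  0.19953916] [[338.85067635 119.95606178]]
```

View pics/w4.png

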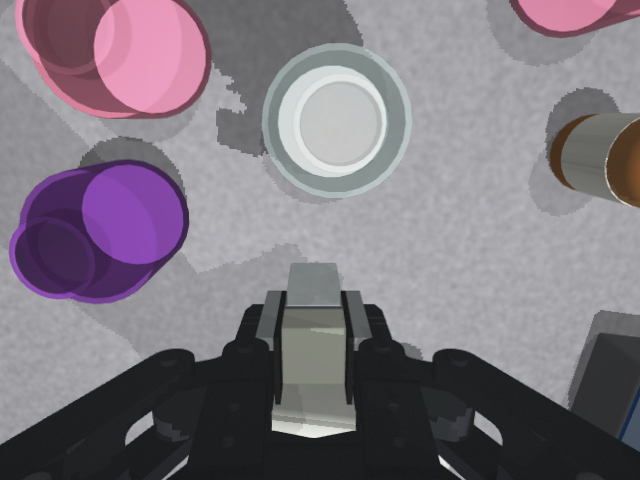

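The jar's neck ring is centred at about (341,122), within 1.5 mm of the estimate. The square vial hangs upright in the fingers.

Run:
```python
from h import *
f=load('wrist'); j=at_z(f,[[341,122]],.118)[0]; print(j,at_depth(f,[[341,80],[341,166],[298,122],[385,122]]),tool([j[0],j[1],.17]))
```

```text
[ 0.47324368 -0.35944333  0.118     ] [[ 0.47007487 -0.3394086   0.11809371]
 [ 0.47673874 -0.38150216  0.11793585]
 [ 0.45145399 -0.36252156  0.11707971]
 [ 0.49566372 -0.35625158  0.11706344]] [67.67139388 12.71140855 29.72766664]
```

```bash
python3 -m handwheel '{"claw":[12,12,12,12,12,12,12],"slide":[[30,6,0],[60,12,0],[67,13,10],[67,13,25],[67,13,28],[67,13,28],[67,13,28]],"yaw":[0,0,0,0,0,0,0]}' 30
python3 - <<'E'
from h import *
print(tool([.4735,-.3598,.126]),monitor.state()['force'])
E
```

```text
clock: 11.85
tool_pos: [0.4747, -0.3611, 0.1738]
tool_rot: [[-0.141, 0.99, 0.0], [0.99, 0.141, -0.0], [-0.0, 0.0, -1.0]]
force: [-0.7, -0.2, -0.8]
finger_gap: 0.0195
[ 1.49549092 -0.97154176 47.81704701] [-0.65227392 -0.16733337 -0.75012352]
```

```bash
python3 -m handwheel '{"claw":[12,12,12,12,12,12,36,36,36,36],"slide":[[1,-1,15],[1,-1,30],[1,-1,42],[1,-1,46],[1,-1,46],[1,-1,46],[1,-1,46],[1,-1,46],[1,-1,46],[1,-1,46]],"yaw":[0,0,0,0,0,0,0,0,0,0]}' 30
python3 -m handwheel '{"claw":[40,40,40,40],"slide":[[0,0,-25],[0,0,-60],[0,0,-80],[0,0,-80]],"yaw":[0,0,0,0]}' 30
python3 - <<'E'
from h import *
f=grab('wrist'); s=monitor.state(); g=grab('side')
a=cv2.resize(f['color'],(400,300));b=cv2.resize(g['color'][200:440,280:600],(400,300)); cv2.imwrite('pics/w5.png',np.hstack([a,b])[...,::-1])
t=s['tool_rot']; print(s['tool_pos'],s['force'],'yaw0',np.arctan2(t[1][1],t[0][1]),tool([.526,-.0004,.205]))
E
```

```text
clock: 12.85
tool_pos: [0.4733, -0.3607, 0.1276]
tool_rot: [[-0.141, 0.99, 0.001], [0.99, 0.141, -0.0], [-0.0, 0.0, -1.0]]
force: [-0.1, 0.2, 0.0]
finger_gap: 0.0361
clock: 13.25
tool_pos: [0.475, -0.3619, 0.2114]
tool_rot: [[-0.141, 0.99, 0.006], [0.99, 0.141, -0.005], [-0.006, 0.005, -1.0]]
force: [0.0, -0.4, -0.9]
finger_gap: 0.04
[ 0.47410884 -0.36125646  0.20911817] [-0.92344171 -0.00460884 -0.53266641] yaw0 0.1410341610792342 [349.2659925  102.79666284   2.3005989 ]
```

View pics/w5.png

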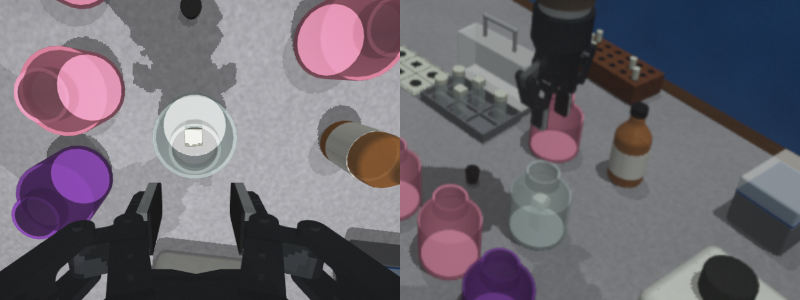

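The square vial stands in the jar, which hasn't moved, seen at (193,137) in the left half. Next is the round vial, with the jaws turned 90° to grip along the case's y.

```bash
python3 -m handwheel '{"claw":[40,40,40,40,40,40,40,40,40,40],"slide":[[35,10,0],[75,20,0],[115,32,0],[155,44,0],[195,56,0],[235,68,0],[275,80,0],[310,92,0],[340,102,0],[349,103,0]],"yaw":[-0.14,-0.28,-0.42,-0.56,-0.7,-0.84,-0.98,-1.12,-1.26,-1.4]}' 30
python3 -m handwheel '{"claw":[40,40,40,40],"slide":[[0,0,0],[0,0,0],[0,0,0],[0,0,0]],"yaw":[-0.14,-0.17,-0.17,-0.17]}' 30
python3 - <<'E'
from h import *
s=monitor.state();t=s['tool_rot']; print(np.arctan2(t[1][1],t[0][1]),tool([.526,-.0004,.038]))
E
```

```text
clock: 14.35
tool_pos: [0.5254, 0.0026, 0.2053]
tool_rot: [[-1.0, 0.02, -0.003], [0.02, 1.0, 0.001], [0.003, 0.001, -1.0]]
force: [-1.0, -1.1, 0.2]
finger_gap: 0.0398
clock: 14.75
tool_pos: [0.5254, -0.0006, 0.206]
tool_rot: [[-0.99, -0.139, -0.002], [-0.139, 0.99, 0.0], [0.002, 0.0, -1.0]]
force: [-0.0, 0.2, 0.8]
finger_gap: 0.0402
1.7102383633890066 [-1.07753409e+00  7.33970675e-03  1.68016709e+02]
```

```bash
python3 -m handwheel '{"claw":[40,40,40,40,40,40,40,16,16,16],"slide":[[-1,0,40],[-1,0,80],[-1,0,110],[-1,0,140],[-1,0,160],[-1,0,168],[-1,0,168],[-1,0,168],[-1,0,168],[-1,0,168]],"yaw":[0,0,0,0,0,0,0,0,0,0]}' 30
python3 -m handwheel '{"claw":[16,16,16,16,16,16,16,16,16,16],"slide":[[0,0,0],[0,0,0],[0,0,-10],[0,0,-40],[0,0,-80],[0,0,-120],[0,0,-150],[0,0,-165],[0,0,-165],[0,0,-165]],"yaw":[0,0,0,0,0,0,0,0,0,0]}' 30
python3 - <<'E'
from h import *
s=monitor.state(); print(s['finger_gap'],tool([.4735,-.3598,.19]))
f=grab('top');cv2.imwrite('pics/t6.png',cv2.resize(f['color'][200:310,230:420],(760,440))[...,::-1])
E
```

```text
clock: 15.75
tool_pos: [0.5281, -0.0004, 0.0406]
tool_rot: [[-0.99, -0.14, 0.003], [-0.14, 0.99, 0.0], [-0.003, -0.0, -1.0]]
force: [-0.2, -0.2, 0.5]
finger_gap: 0.0249
clock: 16.75
tool_pos: [0.5268, -0.0004, 0.2042]
tool_rot: [[-0.99, -0.14, -0.0], [-0.14, 0.99, 0.0], [0.0, 0.0, -1.0]]
force: [0.2, -0.3, -0.6]
finger_gap: 0.0251
0.025116859324127553 [ 103.04348128 -348.43212566   14.20824124]
```

```bash
python3 -m handwheel '{"claw":[16,16,16,16,16,16,16,16,16,16],"slide":[[10,-35,0],[22,-75,0],[34,-115,0],[46,-155,0],[58,-195,0],[70,-235,0],[82,-275,0],[92,-310,0],[99,-338,0],[102,-348,0]],"yaw":[0,0,0,0,0,0,0,0,0,0]}' 30
python3 -m handwheel '{"claw":[16,16,16,16],"slide":[[0,0,10],[0,0,28],[0,0,28],[0,0,28]],"yaw":[0,0,0,0]}' 30
python3 - <<'E'
from h import *
s=monitor.state(); print(s['finger_gap'],tool([.4735,-.3598,.128]))
f=grab('wrist','w6')
E
```

```text
clock: 17.8
tool_pos: [0.4732, -0.3614, 0.2019]
tool_rot: [[-0.991, -0.136, -0.003], [-0.136, 0.991, 0.002], [0.003, 0.002, -1.0]]
force: [0.5, 1.0, -0.6]
finger_gap: 0.0251
clock: 18.2
tool_pos: [0.4745, -0.3574, 0.1753]
tool_rot: [[-0.99, -0.141, -0.002], [-0.141, 0.99, 0.002], [0.002, 0.002, -1.0]]
force: [-0.1, 0.0, 0.1]
finger_gap: 0.0247
0.02470687654127598 [ 1.21688639 -2.37283143 47.28764938]
```

View pics/w6.png

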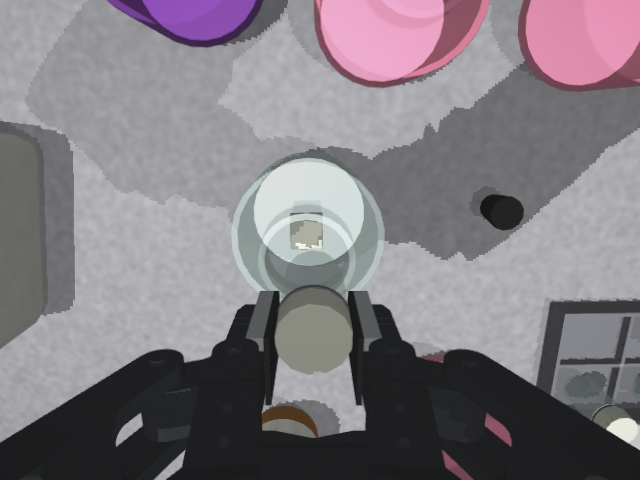

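The round vial is lined up over the neck, and the square one stands inside the jar at (306,232).

```bash
python3 -m handwheel '{"claw":[16,16,16,16,16,16,40,40,40,40],"slide":[[1,-2,15],[1,-2,30],[1,-2,42],[1,-2,46],[1,-2,46],[1,-2,46],[1,-2,46],[1,-2,46],[1,-2,46],[1,-2,46]],"yaw":[0,0,0,0,0,0,0,0,0,0]}' 30
python3 -m handwheel '{"claw":[40,40,40,40,40,40],"slide":[[0,0,-25],[0,0,-60],[0,0,-90],[0,0,-90],[0,0,-90],[0,0,-90]],"yaw":[0,0,0,0,0,0]}' 30
python3 - <<'E'
from h import *
f=grab('wrist'); s=monitor.state(); g=grab('side')
a=cv2.resize(f['color'],(400,300));b=cv2.resize(g['color'][300:420,340:500],(400,300)); cv2.imwrite('pics/w7.png',np.hstack([a,b])[...,::-1])
t=s['tool_rot']; print(s['tool_pos'],s['force'],'yaw0',np.arctan2(t[1][1],t[0][1]))
print(tool([.6324,-.0447,.222]))
E
```

```text
clock: 19.25
tool_pos: [0.4741, -0.3615, 0.1306]
tool_rot: [[-0.99, -0.14, 0.0], [-0.14, 0.99, -0.0], [-0.0, -0.0, -1.0]]
force: [0.2, -0.7, 0.5]
finger_gap: 0.04
clock: 19.85
tool_pos: [0.4734, -0.361, 0.2191]
tool_rot: [[-0.99, -0.14, -0.002], [-0.14, 0.99, 0.001], [0.001, 0.001, -1.0]]
force: [0.6, 0.7, 0.2]
finger_gap: 0.04
[ 0.47330768 -0.36084267  0.21875963] [0.0876492  0.50112435 0.11764334] yaw0 1.7109745681910244
[-201.68589868  290.7990214    -3.10930156]
```

View pics/w7.png

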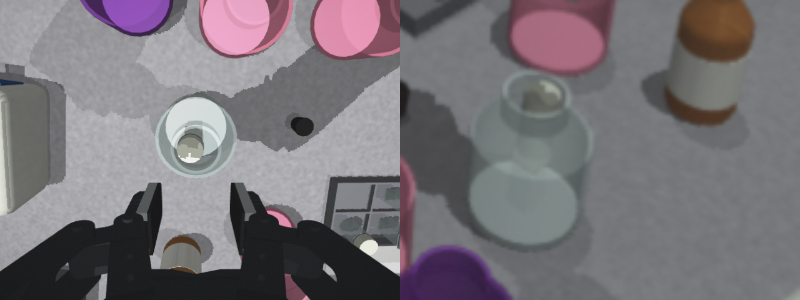

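The round vial stopped on top of the square one, with its cap in the neck. I'll measure how deep its centre is.

Run:
```python
from h import *
f=load('wrist'); 
vv,uu=np.mgrid[205:275,270:335]; P=at_depth(f,np.c_[uu.ravel(),vv.ravel()])
d=np.hypot(P[:,0]-.4735,P[:,1]+.3598); q=P[(d<.019)&(P[:,2]>.03)]
print(np.histogram(q[:,2],bins=np.arange(.03,.15,.006)))
k=q[q[:,2]>.095]; print(len(k),k.min(0),k.max(0),k.mean(0))
A=np.c_[k[:,:2]-k[:,:2].mean(0),np.ones(len(k))]; print(np.linalg.lstsq(A,k[:,2],rcond=None)[0])
rc=f['color'][190:300,260:350]; cv2.imwrite('pics/c8.png',cv2.resize(rc,None,fx=6,fy=5.4,interpolation=cv2.INTER_CUBIC)[...,::-1])
```

```text
(array([   0,    0,    0,    0,    0,    6,   14,   20,   39,   62,   71,
         72,   39,  131,   90, 1397,    0,    0,    0]), array([0.03 , 0.036, 0.042, 0.048, 0.054, 0.06 , 0.066, 0.072, 0.078,
       0.084, 0.09 , 0.096, 0.102, 0.108, 0.114, 0.12 , 0.126, 0.132,
       0.138, 0.144]))
1745 [ 0.45960848 -0.37871448  0.09501699] [ 0.48542374 -0.35260807  0.12454768] [ 0.47065702 -0.36603595  0.11907413]
[ 0.42623295 -0.01718866  0.11907413]
```

View pics/c8.png

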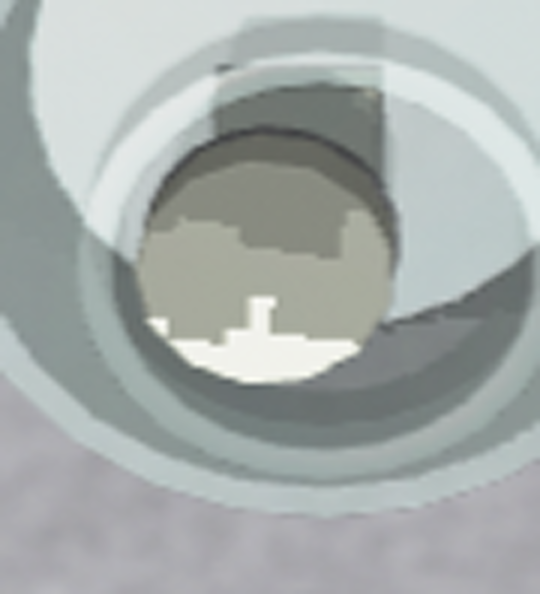

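Its cap is level at z = 0.122, so the round vial stands upright on the square one. Its centre is about 24 mm below the mouth and it is at rest, which meets the requirement, so I'll leave it. Back to the bar to close the hood.

```bash
python3 -m handwheel '{"claw":[40,40,40,40,40,40,40,40,40,40],"slide":[[-20,29,-8],[-42,61,-8],[-65,93,-8],[-88,126,-8],[-110,158,-8],[-132,191,-8],[-155,224,-8],[-178,256,-8],[-195,281,-8],[-202,291,-8]],"yaw":[0.14,0.28,0.42,0.56,0.7,0.84,0.98,1.12,1.26,1.4]}' 20
python3 -m handwheel '{"claw":[36,36,36,36],"slide":[[0,0,0],[0,0,0],[0,0,0],[0,0,0]],"yaw":[0.14,0.17,0.17,0.17]}' 20
python3 - <<'E'
from h import *
s=monitor.state();t=s['tool_rot']; print(np.arctan2(t[1][1],t[0][1]),tool([.6324,-.0447,.152]))
f=grab('wrist','w9')
vv,uu=np.mgrid[0:480,0:640]; P=at_depth(f,np.c_[uu.ravel(),vv.ravel()]); d=P-C; x=d@EX;y=d@EY
k=(abs(y)<.03)&(x>.04)&(x<.12)&(P[:,2]>.155)&(P[:,2]<.2); print(k.sum(),P[k].mean(0),np.percentile(P[k][:,2],[10,50,90]),np.percentile(x[k],[5,50,95]))
E
```

```text
clock: 20.95
tool_pos: [0.6339, -0.0417, 0.2265]
tool_rot: [[-0.304, 0.953, -0.002], [0.953, 0.304, 0.001], [0.002, -0.002, -1.0]]
force: [-0.9, -0.3, 0.7]
finger_gap: 0.0403
clock: 21.35
tool_pos: [0.633, -0.045, 0.2273]
tool_rot: [[-0.141, 0.99, -0.002], [0.99, 0.141, 0.0], [0.0, -0.002, -1.0]]
force: [-0.2, 0.2, 0.3]
finger_gap: 0.0358
0.14173170447889055 [ 0.36542526 -0.39248729 75.32768308]
2352 [ 0.63195705 -0.0427585   0.17642853] [0.17468533 0.17668436 0.1777892 ] [0.06972604 0.07419778 0.07862131]
```

```bash
python3 -m handwheel '{"claw":[36,36,36,36,36,8,8,8,8,8],"slide":[[0,0,20],[0,0,45],[0,0,65],[0,0,75],[0,0,75],[0,0,75],[0,0,75],[0,0,75],[0,0,75],[0,0,75]],"yaw":[0,0,0,0,0,0,0,0,0,0]}' 20
python3 -m handwheel '{"claw":[8,8,8,8,8,8,8,8,8,8],"slide":[[0,-6,-1],[0,-14,-2],[0,-22,-2],[0,-30,-2],[0,-38,-1],[0,-46,1],[0,-53,2],[0,-61,4],[0,-68,6],[0,-75,9]],"yaw":[0,0,0,0,0,0,0,0,0,0]}' 20
```

```text
clock: 22.4
tool_pos: [0.6343, -0.0451, 0.1547]
tool_rot: [[-0.141, 0.99, 0.003], [0.99, 0.141, -0.0], [-0.001, 0.003, -1.0]]
force: [0.4, -0.6, 4.6]
finger_gap: 0.0089
clock: 23.4
tool_pos: [0.5579, -0.0564, 0.1449]
tool_rot: [[-0.14, 0.99, -0.0], [0.99, 0.14, -0.001], [-0.001, -0.0, -1.0]]
force: [0.0, -1.8, 7.0]
finger_gap: 0.0088
```

```bash
python3 -m handwheel '{"claw":[8,8,8,8,8,8,8,8,8,8],"slide":[[0,-6,3],[0,-13,6],[0,-19,10],[0,-26,14],[0,-32,18],[0,-38,23],[0,-44,28],[0,-50,33],[0,-56,38],[0,-63,44]],"yaw":[0,0,0,0,0,0,0,0,0,0]}' 20
```

```text
clock: 24.4
tool_pos: [0.4966, -0.0653, 0.0999]
tool_rot: [[-0.14, 0.99, 0.001], [0.99, 0.14, -0.001], [-0.002, 0.001, -1.0]]
force: [6.4, -3.7, -2.7]
finger_gap: 0.0091
```

```bash
python3 -m handwheel '{"claw":[8,8,8,8,8,8,8,8,8,8],"slide":[[0,-4,7],[0,-8,14],[0,-12,21],[0,-16,28],[0,-19,35],[0,-22,42],[0,-25,50],[0,-27,57],[0,-29,64],[0,-30,69]],"yaw":[0,0,0,0,0,0,0,0,0,0]}' 20
python3 -m handwheel '{"claw":[8,8,8,8],"slide":[[0,0,2],[0,0,4],[0,0,4],[0,0,4]],"yaw":[0,0,0,0]}' 20
```

```text
clock: 25.4
tool_pos: [0.4632, -0.0701, 0.0296]
tool_rot: [[-0.139, 0.99, -0.007], [0.99, 0.139, -0.003], [-0.002, -0.007, -1.0]]
force: [-2.7, -8.1, 2.0]
finger_gap: 0.0091
clock: 25.8
tool_pos: [0.4625, -0.0702, 0.0257]
tool_rot: [[-0.139, 0.99, -0.008], [0.99, 0.139, -0.004], [-0.002, -0.009, -1.0]]
force: [-4.7, -8.3, 2.9]
finger_gap: 0.0089
```

```bash
python3 -m handwheel '{"claw":[30,30,30,30,30,30,30,30,30,30],"slide":[[0,0,0],[0,0,0],[0,0,0],[0,0,0],[0,0,-30],[0,0,-70],[0,0,-110],[0,-10,-150],[0,-10,-150],[0,-10,-150]],"yaw":[0,0,0,0,0,0,0,0,0,0]}' 20
python3 - <<'E'
from h import *
f=grab('wrist','w10'); print(monitor.state()['tool_pos'])
vv,uu=np.mgrid[0:480,0:640]; P=at_depth(f,np.c_[uu.ravel(),vv.ravel()]); d=P-C; x=d@EX;y=d@EY
k=(y>-.02)&(y<.036)&(x<-.07)&(x>-.12)&(P[:,2]>.035)&(P[:,2]<.1); print(k.sum(),np.percentile(P[k][:,2],[5,50,90,97]),np.percentile(x[k],[5,50,95]))
for a in(0,.03,.06,.1): print(a,proj(f,[bar(a,.04),bar(a,-.04)]).round(1).tolist())
E
```

```text
clock: 26.8
tool_pos: [0.4572, -0.0693, 0.1776]
tool_rot: [[-0.141, 0.99, 0.001], [0.99, 0.141, 0.001], [0.001, 0.002, -1.0]]
force: [-1.0, -0.4, -1.8]
finger_gap: 0.0299
[ 0.4563781  -0.0693293   0.17639491]
1267 [0.05151004 0.05414551 0.05532172 0.05576861] [-0.10272086 -0.09830976 -0.09374602]
0 [[321.3, 168.7], [321.4, 285.9]]
0.03 [[322.9, 169.5], [322.9, 288.5]]
0.06 [[324.7, 170.3], [324.6, 291.1]]
0.1 [[327.6, 171.5], [327.3, 294.6]]
```

View pics/w10.png

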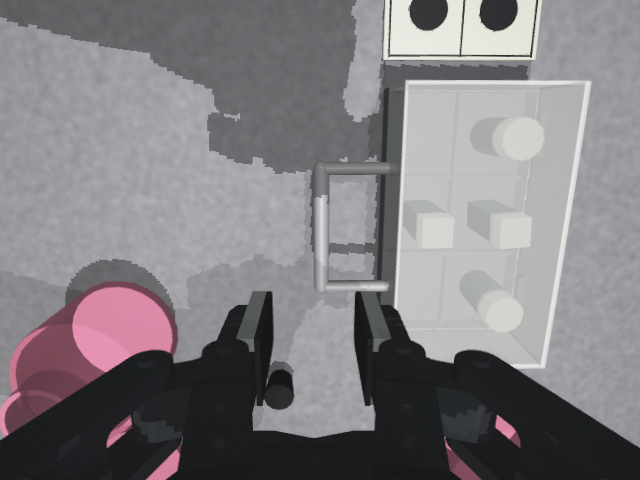

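The hood is closed: the bar is at (321,168)–(321,286), matching 0 rad, and its top is at 0.055 m. The four right vials stand. One numeric jar check before handing in.

Run:
```python
from h import *
f=grab('top'); vv,uu=np.mgrid[240:320,420:500]; P=at_depth(f,np.c_[uu.ravel(),vv.ravel()])
q=P[(P[:,2]>.112)&(P[:,2]<.127)]; c,r=cv2.minEnclosingCircle((q[:,:2]*1e4).astype(np.float32)); print(np.array(c)/1e4,r/10)
d=np.hypot(P[:,0]-.4706,P[:,1]+.366); k=P[d<.009]; print(np.median(k,0))
print(monitor.state()['force'],order.finish_job())
```

```text
[ 0.47221904 -0.3597291 ] 25.477638244628906
[ 0.47055894 -0.36551755  0.1212435 ]
the job is handed in; nothing more can be done
[-0.44837499  0.31133241 -0.90151268] None
```

I opened the hood to about 1.5 rad, dropped the two wrong vials through the neck of the clear jar, and closed the hood again. The job was handed in at about 27 s; no verdict is reported.

The wrong ones were the round vial at the card end and the square vial at the far end, both in the row nearest the bar.

Last checks:
- **Hood:** the bar's centre is 50 mm above the bench, which matches 0 rad.
- **Right vials:** all four are standing in their compartments in the last picture.
- **Jar:** its mouth is within about 1 mm of where it was measured at the start.
- **Vials in the jar:** the round vial did not fall beside the square one. It stands upright on top of it, with its centre about 24–25 mm below the mouth. Its measured position had not changed at the end, and 15 mm or more is required, so I left it.
- **Bystanders:** I didn't touch any on purpose, and those visible in the pictures looked unmoved. I did not measure their positions again.

The first grip on the bar was about 10 mm off along the bar and pulled with about 23 N. I released it, corrected the position and gripped again before lifting.

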